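# Tap the clamp wedge home

### The job

Two wedge clamps on the bench each hold a bearing ring; in one the wooden wedge is already home, in the other it still stands high. Take the wooden knocker by its handle, tap the high wedge down with it until it will go no further, then stand the knocker upright on the bench and let it go. Let only the knocker touch that clamp and its wedge, not the gripper, and leave the other clamp alone.

Things in the scene. Friction and masses are not known exactly. Their poses are not given: they have to be found in the camera images.
- knocker_center (a point): Turned wooden knocker (a stubby mallet), loose, standing upright on the bench: below, a round striking head 44 to 46 mm in diameter and 40 mm high with a flat underside; above it a plain round handle 26 mm in diameter and 55 mm long; 95 mm high in all, 0.22 kg. The point is on its axis half-way up, 47.5 mm above the underside; z points up along the handle.
- wedge_top (a point): Centre of the flat top of the high wooden wedge, the place to tap. The top is 18 mm (clamp's x) by 30 mm (clamp's y). The wedge moves straight down in its slot against steady friction of about 7 N and stays where it is left. Its top stands 80 to 90 mm above the bench at the start and 62 mm above it when home. The neighbouring backstop is 50 mm high, lower than the wedge's top even when it is home.
- wedge (a joint): How far the wedge has been driven down, in m: 0 to 0.010 at the start, 0.028 when it is home and stops solidly.
- clamp: The clamp with the high wedge: a dark steel base 150 x 84 x 12 mm, fixed to the bench. Origin at the centre of its underside; x runs along its length from the wedge end (nearer to the robot) to the ring's far stop. A bearing ring 66 mm across lies on it between a sliding steel jaw and the far stop; the upright wedge (50 mm long, 30 mm wide) stands near the -x end, between a 50 mm high backstop and the jaw, its middle 44 mm from the origin.
- other_clamp: The second clamp, alike in shape and size and fixed to the bench, whose wedge is already home (its top 62 mm above the bench). Origin and axes as for the first. Which of the two clamps stands left and which right varies.
There are look-alikes about, which are no part of the job. What is shaped like the part that bears knocker_center but green is not meant.

How it is judged:
On the way:
1. the wedge has been driven home, with the knocker off the bench (value of joint wedge above 0.0245 m and height (world z) of knocker_center above 0.085 m), for 0.1 s.
At the end, for the whole second after the job is handed in: The wedge is home (within 3.5 mm of its solid stop) and the knocker stands upright on the bench itself (within 10 degrees), released and at rest (value of joint wedge above 0.0245 m and angle between knocker_center's own z axis and vertical below 0.17 rad and height (world z) of knocker_center between 0.0375 and 0.0555 m and linear speed of knocker below 0.02 m/s); the robot touches nothing.
It fails at once if the gripper or arm touches the clamp or its wedge (contact force between any of the fingers, the arm and clamp above 1 N).
It fails at once if the other clamp is struck, by the knocker or the robot (contact force between any of knocker, the fingers, the arm and other_clamp above 1 N).
It also fails if it takes over 45 s, if anything falls off the work surface, if the arm or the gripper's body presses on something with over 40 N, if the wrist force passes 120 N, or if a joint passes its speed limit or range.

### The arm

A 6-joint arm with a two-finger parallel gripper is mounted at the origin on a cart in front of the work surface, level with it; the furniture and walls round the work are solid. World frame = base frame: x ahead of the robot, y to its left, z up, the work surface at z = 0. Lengths are in m, angles in rad, forces in N, time in s.
With the tool pointing down it reaches from about 0.35 to 0.775 m from the base axis. Payload 5.5 kg.
Tool frame: the origin (TCP) lies on the centre line of the jaws, within the pads' length; the fingertips stand 11 mm ahead of it and the grasp point (between the pads) lies 8 mm behind it; z points along the fingers, y is the direction in which the jaws open and shut (so a half turn about z gives the same grasp; the last joint's range is limited). The gripper opens to 85 mm and grips with 20 to 120 N. Pads are 22 mm wide; open, the fingers measure 114 mm over their backs; the gripper's body (76 mm by 85 mm) begins 54 mm behind the grasp point. The pads swing forward as they close: fully open they stand 13 mm farther back than shut.
Start: joints at [1.015, 0.313, 0.046, 1.304, 0, 1.431], TCP at [0.232, 0.526, 0.242] pointing down, gripper open.
Joint ranges: [-2.76, 2.76], [-0.86, 1.69], [-1.03, 1.26], [-2.2, 2.34], [-1.47, 1.5], [-3.14, 3.14]. Speed limits (rad/s): [2.57, 2.57, 3.14, 3.14, 3.14, 3.14].

### API

Orientations are given as a unit quaternion [w, x, y, z].
In Python, from workcell import env, imaging, order gives the robot as it stands. The module is installed in compiled form; this text tells all that it offers.
- The arm moves only by the tool move_arm, never from a script. Its argument "deltas" is one flat list of numbers, 7 for each row, row after row: the gripper's target within -1 to 1 (shut at 1, half-way at 0, fully open at -1), then the shift along the tool's x, y, z in m, then the turn, a rotation vector about the tool's x, y, z in degrees. In form: [jaw, tx, ty, tz, ax, ay, az, jaw, tx, ty, tz, ax, ay, az, ...]. A call has 1 to 10 rows; each row shifts and turns the commanded pose from where the row before left it, along the tool's axes as they then stand; what a row does not reach is not made up. A row lasts 1/8 s, in which the tool goes at most 62.5 mm and 10.7 degrees, less where a joint would pass 70% of its speed; a pose out of reach is approached as far as the arm can. A call is refused whole if a number of a shift passes 0.0625 or a number of a turn 10.7, either way. A call with a gripper value outside its range is refused whole. The fingers move at their own pace and stop on an object; "squeeze" is the grip in N (left out, the last holds). Time passes only in rows, so rows that do not move let the fingers close. It gives the time, the measured TCP pose, the force and the opening at its end, in the units of the state.
- env.get_state(): the state, without advancing time (a new reading comes with each control period).
- imaging.read_camera(name): name is "scene" or "top" or "wrist"; returns a dict with "img" (480x640x3 uint8, red, green, blue), "z_map" (480x640 float32, m along the optical axis (not along the pixel's ray), 0 where there is no reading), "fx", "fy", "cx", "cy" (pixels), "rvec" (rotation vector, rad) and "tvec" (3), from world to camera coordinates, as OpenCV has them. Camera axes: x right, y down, z forward; pixel columns grow to the right and rows downward; lengths in m; the calibration is good to about 2 mm. A picture is of the moment at which its call begins.
- order.hand_in(): hands the job in, once; it reports no verdict.
Trained networks look in a picture, given as the dict that the camera call returned (one of the last four; its "shot" number tells which), for a name from the list of things; names that differ only in an ending like _2 or _b are one class to them, and where a whole thing is asked for, a point or a joint stands for the part that bears it (a point fixed in the world has none). Each returns a list of dicts, best first, with "confidence" (0 to 1); they miss things now and then, are a little off and sometimes report something else, mostly with a low value. They report only what shows in the picture. A call takes as long as a camera call. They do not tell look-alikes from the thing itself.
- imaging.recognise(picture, thing): "centre" ([column, row] in pixels, amid what is visible of it).
- imaging.cut_out(picture, thing): "mask" (480x640 bool, what is visible of it) and "centre" ([column, row] in pixels, amid what is visible of it).
The state is a dict: "clock": time; "joint_pos": joint angles; "qvel": joint speeds; "tau": joint torques, N m; "tcp_pos": TCP position; "orientation": TCP orientation; "wrist_force": force on the tool from outside, world axes, zero at the start; "ft_torque": the same for the moment, N m; "finger_gap": finger opening in m.
Only numpy, scipy, OpenCV 4.12 (cv2) and the standard library are available. Lean on these libraries where they do the work, as an engineer would, in place of code of your own. Each camera call takes 0.05 s, during which the arm holds its last target.

## Working session

There is one attempt and no reset: what is moved stays moved. The work goes in short steps, Python scripts to look and compute and a tool call to move; the robot and the scene stay as the last step left them, time stands still between calls to the robot, and variables do not carry over. Pictures are saved under pics/ and viewed, and the job is handed in when it is done.

Besides the shell and the picture viewer there is one more tool, called after ">>>" as name(argument=value, ...) on one line, values as JSON. move_arm: Moves the arm, as the interface text tells. Its arguments: {"type":"object","properties":{"deltas":{"type":"array"},"squeeze":{"type":"number"}},"required":["deltas"]}

```bash
mkdir -p pics; cat > h.py <<'E'
import numpy as np, cv2
from workcell import env, imaging, order
def snap(n,f=None):
    p=imaging.read_camera(n)
    if f: cv2.imwrite('pics/'+f,p['img'][:,:,::-1])
    return p
def world(p,u,v,z):
    R=cv2.Rodrigues(np.array(p['rvec'],float))[0];t=np.array(p['tvec'],float).ravel()
    u=np.asarray(u,float);v=np.asarray(v,float);z=np.asarray(z,float)
    c=np.stack([(u-p['cx'])/p['fx']*z,(v-p['cy'])/p['fy']*z,z],-1)
    return (c-t)@R
def wpts(p,mask):
    v,u=np.nonzero(mask&(p['z_map']>0))
    return world(p,u,v,p['z_map'][v,u]),u,v
E
python3 - <<'E'
from h import *
print(env.get_state())
for n in ['top','scene']:
    p=snap(n,n+'1.png')
    for t in ['knocker_center','wedge_top','wedge','clamp']:
        for d in imaging.cut_out(p,t):
            w,u,v=wpts(p,d['mask'])
            if len(w): print(n,t,round(d['confidence'],2),np.round(d['centre']),len(w),np.median(w,0).round(3),np.percentile(w,1,axis=0).round(3),np.percentile(w,99,axis=0).round(3), np.median(p['img'][v,u],0))
E
```

```text
{'clock': 0.0, 'joint_pos': array([ 1.01540496e+00,  3.13981665e-01,  4.49481049e-02,  1.30361096e+00,
       -2.68663858e-05,  1.43121935e+00]), 'qvel': array([ 0.00209511,  0.00034354, -0.00096496,  0.00021115, -0.00097477,
       -0.00173613]), 'tau': array([-2.45742493e-03, -4.80623746e+01,  2.98537391e+01,  1.93462917e-02,
       -6.34700655e-05, -6.15293843e-07]), 'tcp_pos': array([0.23199399, 0.52556199, 0.2414069 ]), 'orientation': array([-3.02055197e-04,  2.06412520e-01,  9.78464623e-01, -8.73439290e-04]), 'wrist_force': array([-0.12776215, -0.21376548, -0.39503322]), 'ft_torque': array([ 0.01551783, -0.00977588, -0.01812315]), 'finger_gap': 0.08537819110931576}
top knocker_center 0.96 [318. 296.] 511 [0.446 0.131 0.041] [0.428 0.11  0.036] [0.466 0.151 0.097] [165. 116.  75.]
top knocker_center 0.9 [321. 237.] 594 [0.539 0.127 0.041] [0.523 0.105 0.007] [0.563 0.147 0.097] [ 38. 163.  73.]
top knocker_center 0.81 [236. 305.] 616 [0.432 0.26  0.041] [ 0.411  0.244 -0.002] [0.456 0.286 0.097] [ 58.5 156.5  81. ]
top knocker_center 0.58 [278. 250.] 581 [0.519 0.197 0.041] [0.5
[... 530 characters left out ...]
enter 0.71 [290. 303.] 1098 [0.438 0.123 0.043] [0.425 0.109 0.006] [0.464 0.148 0.098] [87. 66. 47.]
scene knocker_center 0.66 [324. 262.] 1094 [0.534 0.12  0.042] [0.522 0.104 0.001] [0.569 0.157 0.098] [41.5 81.  50. ]
scene knocker_center 0.57 [212. 268.] 1145 [0.423 0.256 0.042] [0.409 0.243 0.001] [0.452 0.314 0.098] [40. 81. 49.]
scene wedge_top 0.91 [422. 311.] 543 [ 0.506 -0.058  0.081] [ 0.501 -0.072  0.014] [ 0.567 -0.043  0.09 ] [106.  92.  76.]
scene wedge 0.65 [422. 310.] 528 [ 0.506 -0.058  0.081] [ 0.501 -0.072  0.049] [ 0.521 -0.042  0.09 ] [105.5  90.   73. ]
scene clamp 0.61 [422. 317.] 4509 [ 0.52  -0.056  0.03 ] [ 0.478 -0.098  0.001] [ 0.624 -0.003  0.089] [91. 92. 97.]
```

View pics/top1.png

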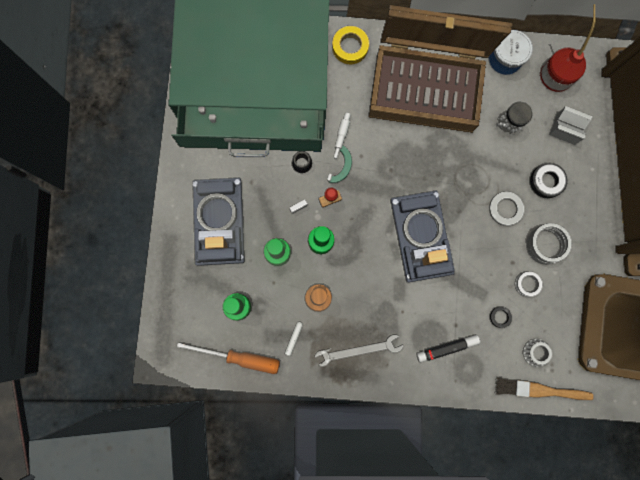

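View pics/scene1.png

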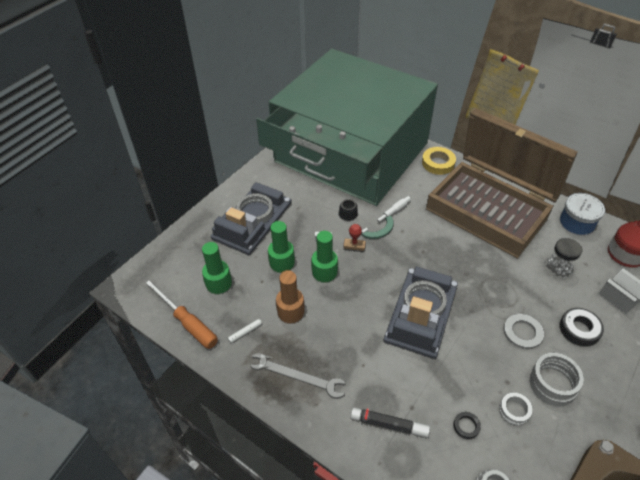

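```bash
python3 - <<'E'
from h import *
p=snap('top')
c=p['img'][200:350,200:500,::-1]
cv2.imwrite('pics/crop1.png',cv2.resize(c,None,fx=2.6,fy=2.6,interpolation=cv2.INTER_CUBIC))
v,u=np.nonzero(p['z_map']>0); w=world(p,u,v,p['z_map'][v,u])
def rep(n,m):
    q=w[m]; 
    if len(q)<5: print(n,len(q));return
    (cx,cy),r=cv2.minEnclosingCircle(q[:,:2].astype(np.float32))
    print(n,len(q),'mean',q.mean(0).round(4),'enc',round(cx,4),round(cy,4),round(r,4),'rect',cv2.minAreaRect(q[:,:2].astype(np.float32)))
k=(abs(w[:,0]-.446)<.04)&(abs(w[:,1]-.131)<.04)
rep('handle',k&(w[:,2]>.088)); rep('head',k&(w[:,2]>.033)&(w[:,2]<.046))
rep('kn2',(abs(w[:,0]-.539)<.035)&(abs(w[:,1]-.127)<.035)&(w[:,2]>.088))
rep('kn3',(abs(w[:,0]-.519)<.035)&(abs(w[:,1]-.197)<.035)&(w[:,2]>.088))
rep('kn4',(abs(w[:,0]-.432)<.035)&(abs(w[:,1]-.26)<.035)&(w[:,2]>.088))
rep('wedge',(abs(w[:,0]-.512)<.03)&(abs(w[:,1]+.056)<.03)&(w[:,2]>.076))
rep('bs',(abs(w[:,0]-.52)<.07)&(abs(w[:,1]+.056)<.06)&(w[:,2]>.044)&(w[:,2]<.056))
rep('base',(abs(w[:,0]-.55)<.11)&(abs(w[:,1]+.056)<.08)&(w[:,2]>.009)&(w[:,2]<.016))
m=(w[:,2]>.056)&(w[:,2]<.068)&(w[:,0]>.3)&(w[:,0]<.8)&(abs(w[:,1])<.5)
rep('62mm',m)
s=env.get_state();print(s['clock'])
E
```

```text
handle 211 mean [0.4479 0.1302 0.0941] enc 0.4478 0.1304 0.0127 rect ((0.4481045603752136, 0.13011541962623596), (0.023281628265976906, 0.02327709086239338), 0.33681514859199524)
head 339 mean [0.4466 0.1309 0.0392] enc 0.4477 0.1301 0.022 rect ((0.447953462600708, 0.129716694355011), (0.042752645909786224, 0.04285963997244835), 0.5310149788856506)
kn2 211 mean [0.5449 0.1261 0.0939] enc 0.5451 0.1259 0.0129 rect ((0.5452246069908142, 0.12611643970012665), (0.02422715350985527, 0.023680496960878372), 0.2461976557970047)
kn3 211 mean [0.5238 0.1995 0.0938] enc 0.5241 0.1996 0.0131 rect ((0.5238784551620483, 0.19953474402427673), (0.02415517531335354, 0.023677045479416847), 0.7561614513397217)
kn4 226 mean [0.432  0.2648 0.0937] enc 0.4322 0.265 0.013 rect ((0.43181467056274414, 0.2649632692337036), (0.0248373132199049, 0.024586861953139305), 44.28276824951172)
wedge 231 mean [ 0.5131 -0.0562  0.0853] enc 0.5134 -0.057 0.0168 rect ((0.513647735118866, -0.0568314790725708), (0.018177509307861328, 0.02988317795097828), 10.179438591003418)
bs 580 mean [ 0.504  -0.0568  0.0479] enc 0.5085 -0.0576 0.0358 rect ((0.5095328092575073, -0.05794569104909897), (0.04588382691144943, 0.06205480918288231), 10.136237144470215)
base 1633 mean [ 0.567  -0.0426  0.0115] enc 0.5571 -0.0498 0.0839 rect ((0.5565060377120972, -0.04898964241147041), (0.14960429072380066, 0.08403252810239792), 10.403627395629883)
62mm 1630 mean [ 0.6053 -0.2343  0.0608] enc 0.5812 -0.0698 0.3877 rect ((0.5961398482322693, -0.04414227604866028), (0.7094236016273499, 0.4433389902114868), 86.88387298583984)
0.55
```

View pics/crop1.png

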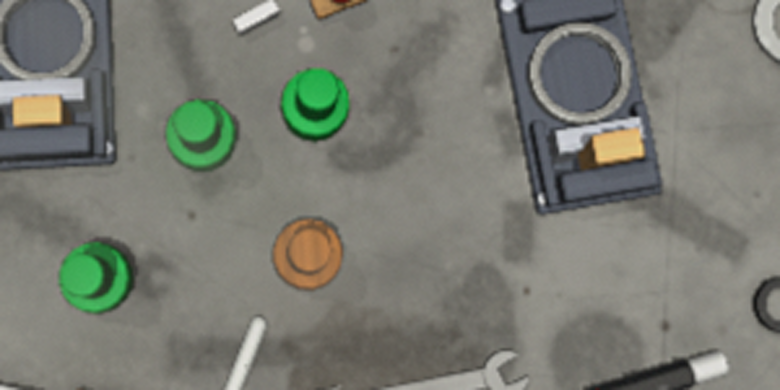

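The only wooden knocker is at top-image pixel (318,296), and the crop confirms it. The look-alikes at (321,240), (278,250) and (236,305) are green, so they aren't meant. The high wedge is on the right clamp at (435,256), with its top at 85 mm. The left clamp at (215,242) is the one already home. First I'll turn the jaws to world y and move over the knocker.

>>> move_arm(deltas=[-0.3,0,0,0,0,0,-7.93,-0.3,0,0,0,0,0,-7.93,-0.3,0,0,0,0,0,-7.94,-0.3,-0.02,-0.04,0,0,0,0,-0.3,-0.025,-0.045,0,0,0,0,-0.3,-0.025,-0.045,0,0,0,0,-0.3,-0.025,-0.045,0,0,0,0,-0.3,-0.025,-0.045,0,0,0,0,-0.3,-0.025,-0.045,0,0,0,0,-0.3,-0.025,-0.045,0,0,0,0], squeeze=50)

```text
clock: 1.8
tcp_pos: [0.4029, 0.2145, 0.2426]
orientation: [0.0, 0.0, 1.0, 0.0]
wrist_force: [1.1, 0.1, 0.2]
finger_gap: 0.0558
```

>>> move_arm(deltas=[-0.3,-0.02,-0.04,0,0,0,0,-0.3,-0.02,-0.04,0.0,0,0,0,-0.3,-0.005,-0.0055,0.02,0,0,0,-0.3,0,0,0.03,0,0,0,-0.3,0,0,0.03,0,0,0,-0.3,0,0,0,0,0,0])

```text
clock: 2.55
tcp_pos: [0.4453, 0.1301, 0.1606]
orientation: [-0.002, 0.0, 1.0, -0.0]
wrist_force: [-0.3, -0.6, -0.4]
finger_gap: 0.0557
```

```bash
python3 - <<'E'
from h import *
p=snap('wrist','w1.png')
print(env.get_state()['tcp_pos'],env.get_state()['joint_pos'])
v,u=np.nonzero(p['z_map']>0); w=world(p,u,v,p['z_map'][v,u])
k=(abs(w[:,0]-.446)<.035)&(abs(w[:,1]-.131)<.035)
for a,b in((.088,.1),(.033,.046)):
    q=w[k&(w[:,2]>a)&(w[:,2]<b)]
    if len(q)>5: print(len(q),q.mean(0),cv2.minEnclosingCircle(q[:,:2].astype(np.float32)))
E
```

```text
[0.44643063 0.13033363 0.16205059] [ 1.11131514e-01  1.46320683e-01 -3.71559817e-01  1.05476028e+00
  6.63305970e-05  1.11624052e-01]
1992 [0.44554194 0.12887216 0.09493502] ((0.4465734660625458, 0.12880422174930573), 0.013191135600209236)
1827 [0.43832502 0.12903161 0.04008123] ((0.44658204913139343, 0.1289055496454239), 0.022215573117136955)
```

View pics/w1.png

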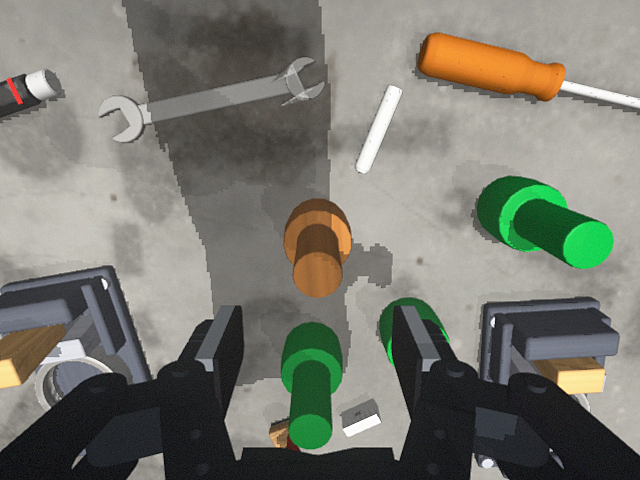

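The wrist view shows the wooden knocker (handle top at (318,275)) lined up between the jaws, within 1.5 mm. I'll descend and grip.

>>> move_arm(deltas=[-0.3,0,-0.001,0.03,0,0,0,-0.3,0,0,0.03,0,0,0,-0.3,0,0,0.025,0,0,0,-0.3,0,0,0.015,0,0,0,-0.3,0,0,0,0,0,0,1,0,0,0,0,0,0,1,0,0,0,0,0,0,1,0,0,0,0,0,0,1,0,0,0,0,0,0,1,0,0,0,0,0,0], squeeze=70)

```text
clock: 3.85
tcp_pos: [0.4484, 0.1297, 0.0639]
orientation: [0.002, 0.0, 1.0, 0.0]
wrist_force: [-1.6, 0.2, 6.4]
finger_gap: 0.0246
```

>>> move_arm(deltas=[1,0,0,-0.02,0,0,0,1,0,0,-0.03,0,0,0,1,0,0,-0.03,0,0,0,1,0,0,-0.03,0,0,0,1,0,0,-0.01,0,0,0,1,0,0,0,0,0,0,1,0,0,0,0,0,0])

```text
clock: 4.72
tcp_pos: [0.4462, 0.1294, 0.181]
orientation: [-0.001, 0.0, 1.0, -0.0]
wrist_force: [-0.7, -0.0, -3.1]
finger_gap: 0.0244
```

```bash
cat > k.py <<'E'
from h import *
import sys
f=sys.argv[1]
for n in ('wrist','scene'):
    p=snap(n,f+n+'.png')
    ds=imaging.cut_out(p,'knocker_center')
    for d in ds:
        w,u,v=wpts(p,d['mask'])
        if len(w)==0: continue
        c=np.median(p['img'][v,u],0)
        print(n,round(d['confidence'],2),np.round(d['centre']),np.median(w,0).round(3),np.percentile(w,1,axis=0).round(3),np.percentile(w,99,axis=0).round(3),c)
s=env.get_state();print(s['clock'],s['tcp_pos'],s['wrist_force'],s['finger_gap'])
E
python3 k.py a_
```

```text
wrist 0.97 [319. 325.] [0.435 0.128 0.194] [0.422 0.109 0.125] [0.455 0.147 0.214] [104.  73.  44.]
wrist 0.84 [418. 322.] [0.511 0.195 0.042] [0.501 0.177 0.004] [0.525 0.218 0.096] [32. 93. 45.]
wrist 0.67 [527. 212.] [0.426 0.254 0.054] [0.409 0.242 0.005] [0.45  0.278 0.097] [26. 95. 45.]
wrist 0.3 [ 81. 331.] [ 0.512 -0.046  0.029] [ 0.479 -0.094  0.005] [ 0.603 -0.009  0.088] [115. 112. 120.]
scene 0.81 [322. 263.] [0.534 0.12  0.042] [0.522 0.104 0.004] [0.56  0.145 0.098] [39. 79. 48.]
scene 0.81 [211. 273.] [0.424 0.257 0.042] [0.409 0.243 0.001] [0.476 0.304 0.098] [44. 87. 53.]
scene 0.69 [282. 259.] [0.434 0.124 0.158] [0.422 0.108 0.121] [0.455 0.149 0.214] [84. 63. 45.]
scene 0.36 [419. 310.] [ 0.506 -0.057  0.081] [ 0.501 -0.072  0.013] [ 0.576 -0.038  0.091] [116.  99.  83.]
4.925 [0.44652992 0.12937997 0.18134862] [-0.06773729 -0.72147763 -1.8415937 ] 0.02452842274193971
```

View pics/a_scene.png

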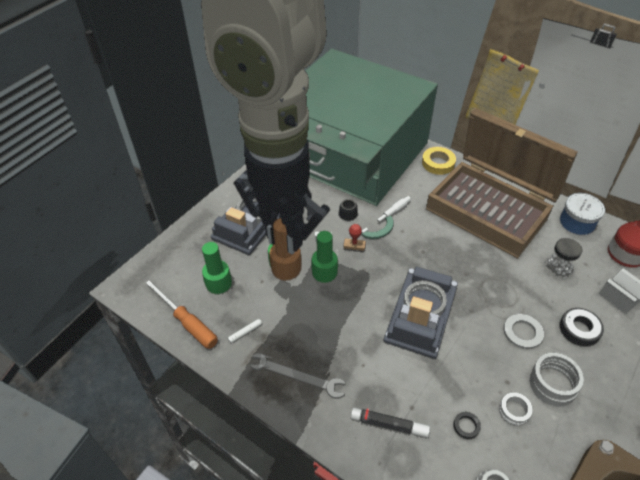

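View pics/a_wrist.png

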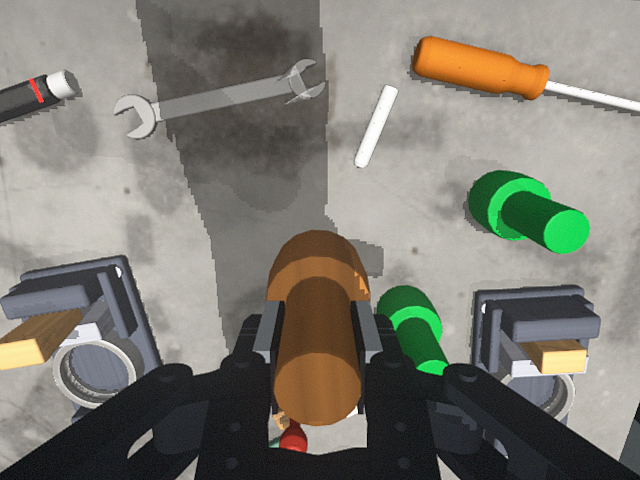

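The knocker is held upright; in the scene view it is at (285,258), with its underside about 0.12 m up. Next I'll carry it over the wedge.

>>> move_arm(deltas=[1,-0.01,-0.03,0,0,0,0,1,-0.012,-0.04,0,0,0,0,1,-0.015,-0.04,0,0,0,0,1,-0.015,-0.04,0,0,0,0,1,-0.015,-0.0365,0,0,0,0,1,0,0,0,0,0,0,1,0,0,0,0,0,0])

```text
clock: 5.8
tcp_pos: [0.5134, -0.0568, 0.1816]
orientation: [-0.001, 0.0, 1.0, 0.0]
wrist_force: [-0.4, 0.2, -3.1]
finger_gap: 0.0244
```

```bash
python3 k.py b_
```

```text
wrist 0.97 [578. 271.] [0.538 0.114 0.047] [0.522 0.102 0.005] [0.563 0.14  0.096] [19. 77. 35.]
wrist 0.6 [316. 325.] [ 0.502 -0.058  0.195] [ 0.49  -0.077  0.124] [ 0.523 -0.039  0.214] [92. 64. 39.]
wrist 0.58 [632. 235.] [0.522 0.178 0.012] [0.506 0.175 0.002] [0.54  0.185 0.025] [11. 61. 25.]
wrist 0.52 [326. 212.] [ 0.499 -0.051  0.031] [ 0.478 -0.1    0.001] [ 0.585 -0.007  0.075] [75. 77. 82.]
scene 0.76 [213. 271.] [0.424 0.257 0.042] [0.409 0.243 0.001] [0.468 0.317 0.098] [45. 90. 55.]
scene 0.64 [324. 261.] [0.534 0.119 0.042] [0.522 0.104 0.001] [0.565 0.146 0.098] [46. 89. 55.]
scene 0.62 [426. 277.] [ 0.5   -0.057  0.16 ] [ 0.489 -0.077  0.121] [ 0.522 -0.035  0.216] [86. 64. 46.]
scene 0.56 [283. 249.] [0.514 0.193 0.042] [0.501 0.178 0.002] [0.555 0.218 0.098] [44. 89. 54.]
6.0 [ 0.51364943 -0.05603427  0.18227219] [-0.82617766  0.96243072 -1.98730961] 0.024671042121341778
```

View pics/b_scene.png

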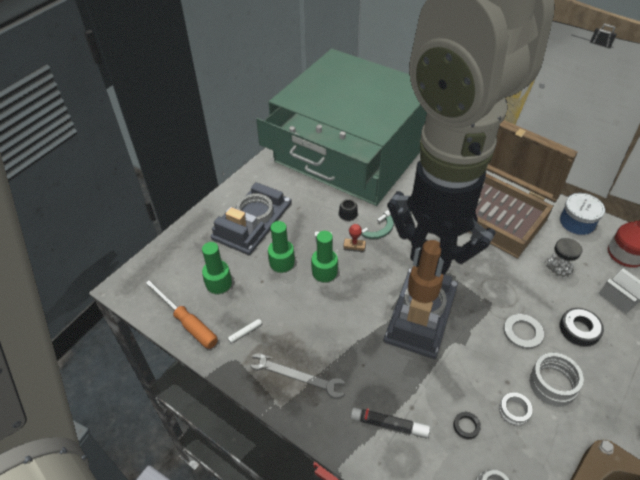

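View pics/b_wrist.png

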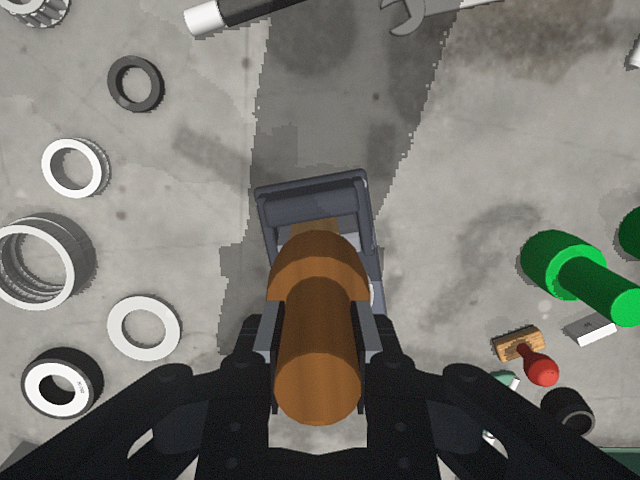

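The knocker is over the wedge; in the scene view its head is at (424,285), directly above the wedge at (421,308). Lower it and press in small steps.

>>> move_arm(deltas=[1,0,0,0.015,0,0,0,1,0,0,0.013,0,0,0,1,0,0,0.005,0,0,0,1,0,0,0.005,0,0,0,1,0,0,0.004,0,0,0,1,0,0,0.004,0,0,0], squeeze=100)

```text
clock: 6.75
tcp_pos: [0.514, -0.057, 0.1363]
orientation: [0.0, 0.0, 1.0, 0.0]
wrist_force: [-3.1, 2.2, 4.7]
finger_gap: 0.0237
```

>>> move_arm(deltas=[1,0,0,0.004,0,0,0,1,0,0,0.004,0,0,0,1,0,0,0.002,0,0,0,1,0,0,0,0,0,0])

```text
clock: 7.25
tcp_pos: [0.5143, -0.0573, 0.1259]
orientation: [0.0, 0.0, 1.0, -0.0]
wrist_force: [-1.5, 0.6, 0.4]
finger_gap: 0.0241
```

>>> move_arm(deltas=[1,0,0,0.002,0,0,0,1,0,0,0.001,0,0,0,1,0,0,0.001,0,0,0])

```text
clock: 7.62
tcp_pos: [0.5152, -0.0574, 0.1257]
orientation: [0.002, 0.0, 1.0, -0.001]
wrist_force: [-8.4, 3.6, 29.7]
finger_gap: 0.0241
```

>>> move_arm(deltas=[1,0,0,0.001,0,0,0,1,0,0,0,0,0,0])

```text
clock: 7.88
tcp_pos: [0.5153, -0.0574, 0.1256]
orientation: [0.002, 0.0, 1.0, -0.001]
wrist_force: [-9.0, 3.6, 30.9]
finger_gap: 0.0241
```

It stops solidly at about 31 N. I'll lift off and carry the knocker back to its clear spot.

>>> move_arm(deltas=[1,0,0,-0.01,0,0,0,1,0,0,-0.025,0,0,0,1,0,0,-0.02,0,0,0,1,0.015,0.0365,0,0,0,0,1,0.015,0.04,0,0,0,0,1,0.015,0.04,0,0,0,0,1,0.015,0.04,0,0,0,0,1,0.007,0.03,0,0,0,0,1,0,0,0,0,0,0])

```text
clock: 9.0
tcp_pos: [0.4468, 0.1308, 0.1758]
orientation: [-0.0, -0.001, 1.0, -0.0]
wrist_force: [-0.3, -0.1, -2.7]
finger_gap: 0.0242
```

```bash
python3 k.py c_; python3 - <<'E'
from h import *
for n in ('top','scene'):
    p=snap(n)
    v,u=np.nonzero(p['z_map']>0); w=world(p,u,v,p['z_map'][v,u])
    q=w[(abs(w[:,0]-.5137)<.015)&(abs(w[:,1]+.057)<.02)&(w[:,2]>.053)&(w[:,2]<.1)]
    print(n,len(q),np.percentile(q[:,2],[10,50,90]) if len(q) else '')
E
```

```text
wrist 0.69 [417. 325.] [0.511 0.196 0.041] [0.501 0.178 0.004] [0.524 0.218 0.096] [31. 93. 45.]
wrist 0.65 [318. 325.] [0.435 0.13  0.188] [0.423 0.111 0.118] [0.456 0.149 0.208] [106.  75.  44.]
wrist 0.6 [526. 213.] [0.426 0.254 0.054] [0.409 0.242 0.002] [0.451 0.28  0.096] [26. 97. 47.]
wrist 0.53 [304. 422.] [0.555 0.122 0.095] [0.551 0.115 0.094] [0.557 0.127 0.096] [ 46. 138.  56.]
scene 0.69 [283. 261.] [0.435 0.124 0.153] [0.424 0.108 0.116] [0.455 0.148 0.209] [84. 63. 45.]
scene 0.68 [213. 274.] [0.423 0.257 0.043] [0.409 0.243 0.002] [0.451 0.286 0.098] [42. 87. 52.]
scene 0.63 [324. 260.] [0.535 0.12  0.043] [0.522 0.104 0.004] [0.562 0.146 0.098] [39. 79. 48.]
9.2 [0.44757462 0.12871127 0.17601379] [-0.12345678  0.4643158  -2.10913241] 0.02398871943876719
top 196 [0.05897741 0.06106463 0.06310392]
scene 281 [0.05633664 0.06266554 0.06451569]
```

View pics/c_scene.png

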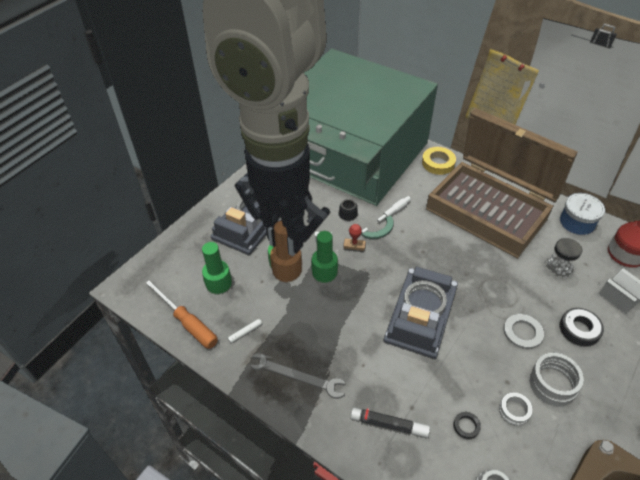

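View pics/c_wrist.png

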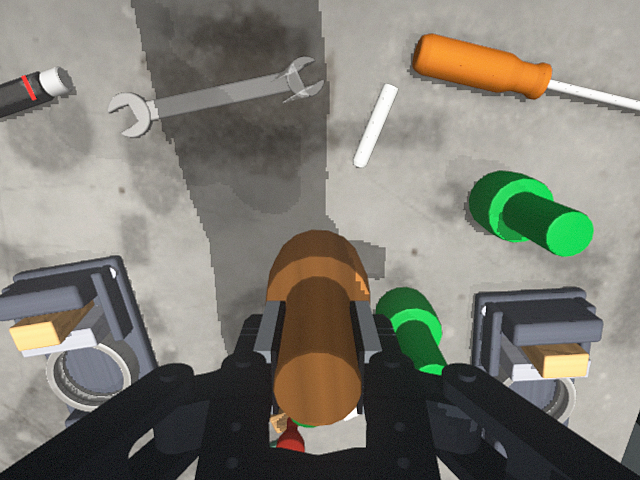

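The wedge top now measures 61–63 mm, so it is home; in the scene view it sits low at (418,316). The knocker still hangs upright, and I'll set it down.

>>> move_arm(deltas=[1,0,0,0.03,0,0,0,1,0,0,0.03,0,0,0,1,0,0,0.03,0,0,0,1,0,0,0.015,0,0,0,1,0,0,0.006,0,0,0,1,0,0,0.002,0,0,0,1,0,0,0,0,0,0], squeeze=40)

```text
clock: 10.18
tcp_pos: [0.4479, 0.1293, 0.0641]
orientation: [0.001, 0.0, 1.0, 0.0]
wrist_force: [0.9, -0.1, -2.7]
finger_gap: 0.0241
```

>>> move_arm(deltas=[1,0,0,0.001,0,0,0,1,0,0,0.001,0,0,0,1,0,0,0,0,0,0])

```text
clock: 10.55
tcp_pos: [0.4483, 0.1294, 0.0639]
orientation: [0.002, 0.0, 1.0, -0.0]
wrist_force: [-5.3, -1.2, 17.9]
finger_gap: 0.024
```

>>> move_arm(deltas=[1,0,0,-0.001,0,0,0,0.3,0,0,0,0,0,0,0.1,0,0,0,0,0,0,-0.3,0,0,0,0,0,0,-0.3,0,0,0,0,0,0,-0.3,0,0,0,0,0,0])

```text
clock: 11.3
tcp_pos: [0.4471, 0.1295, 0.0622]
orientation: [-0.0, 0.0, 1.0, 0.0]
wrist_force: [0.8, 0.4, -0.2]
finger_gap: 0.0554
```

>>> move_arm(deltas=[-0.3,0,0,-0.01,0,0,0,-0.3,0,0,-0.02,0,0,0,-0.3,0,0,-0.03,0,0,0,-0.3,0,0,-0.04,0,0,0,-0.3,0,0,-0.04,0,0,0,-0.3,0,0,-0.03,0,0,0,-0.3,0,0,0,0,0,0])

```text
clock: 12.18
tcp_pos: [0.4488, 0.1297, 0.2354]
orientation: [0.003, 0.0, 1.0, 0.0]
wrist_force: [0.5, -1.0, -0.6]
finger_gap: 0.0557
```

```bash
python3 k.py d_; python3 - <<'E'
from h import *
p=snap('wrist')
v,u=np.nonzero(p['z_map']>0); w=world(p,u,v,p['z_map'][v,u])
k=(abs(w[:,0]-.446)<.035)&(abs(w[:,1]-.131)<.035)
for a,b in((.088,.1),(.033,.046)):
    q=w[k&(w[:,2]>a)&(w[:,2]<b)]
    if len(q)>5: print(len(q),q.mean(0),cv2.minEnclosingCircle(q[:,:2].astype(np.float32)))
E
```

```text
wrist 0.96 [312. 315.] [0.534 0.125 0.047] [0.522 0.105 0.005] [0.556 0.145 0.096] [34. 83. 46.]
wrist 0.91 [490. 192.] [0.427 0.255 0.051] [0.409 0.242 0.006] [0.45  0.278 0.097] [ 29. 133.  58.]
wrist 0.9 [319. 210.] [0.439 0.128 0.055] [0.425 0.108 0.007] [0.458 0.149 0.097] [148.  99.  55.]
wrist 0.58 [392. 286.] [0.511 0.193 0.04 ] [0.501 0.176 0.003] [0.54  0.218 0.094] [36. 91. 48.]
scene 0.78 [288. 304.] [0.438 0.123 0.042] [0.425 0.108 0.004] [0.464 0.15  0.098] [86. 65. 47.]
scene 0.7 [282. 250.] [0.514 0.192 0.043] [0.501 0.178 0.008] [0.539 0.217 0.098] [41. 87. 51.]
scene 0.62 [324. 261.] [0.534 0.12  0.043] [0.522 0.104 0.005] [0.559 0.146 0.098] [39. 80. 48.]
12.375 [0.44635989 0.12936662 0.23129971] [-0.2962968  -1.10104304  0.20929035] 0.055410511997072684
1161 [0.44559729 0.12854855 0.0950201 ] ((0.44657519459724426, 0.1286212056875229), 0.0130912521854043)
1156 [0.43849655 0.128594   0.04009161] ((0.44645264744758606, 0.12880627810955048), 0.022165345028042793)
```

View pics/d_scene.png

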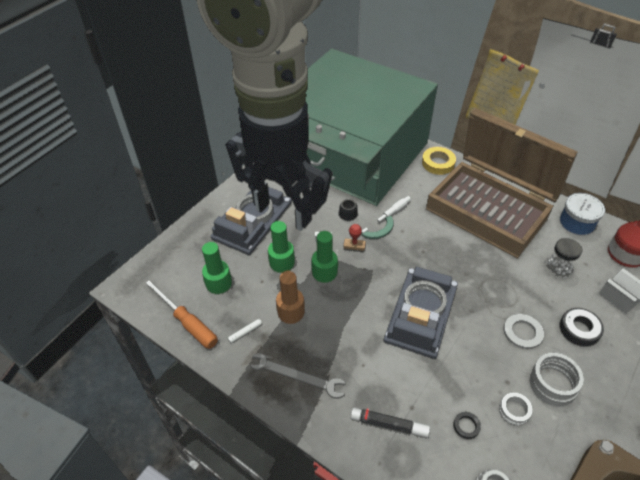

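The wooden knocker stands upright on the bench at (289,300), handle and head axes agreeing within 0.2 mm. The gripper is clear and the wedge is home at (418,316).

```bash
python3 -c "
from h import *
print(order.hand_in())"
```

```text
the job is handed in; nothing more can be done
None
```

The high wedge is home and the wooden knocker stands upright and released on the bench. I handed the job in at about 12.5 s of the 45 s allowed; the hand-in gives no verdict.

- **Tapping:** I took the knocker by its handle, held it over the right-hand clamp and pressed the wedge down. It stopped solidly at about 31 N. The knocker was off the bench the whole time.
- **Wedge check:** Its top measured about 85 mm above the bench at the start. Afterwards it measured 61 mm in the top camera and 63 mm in the scene camera, against 62 mm when home.
- **Knocker check:** I set it down where it first stood and opened the gripper. The handle and head axes agree within 0.2 mm and its top is at 95 mm, so it is upright. The gripper is about 0.13 m above it and touches nothing.
- **Other clamp:** The second clamp and the green look-alikes were left alone.

No check failed. The only disagreement was 1–2 mm in position between the top and wrist cameras, within the stated calibration error.

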